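# Raise the dust hood's window to its mark and start the fan

## Robot

A 6-joint arm with a two-finger parallel gripper is mounted at the origin on the work surface. World frame = base frame: x ahead of the robot, y to its left, z up, the work surface at z = 0. Lengths are in m, angles in rad, forces in N, time in s.
With the tool pointing down it reaches from about 0.3 to 0.875 m from the base axis. Payload 6.4 kg.
Tool frame: the origin (TCP) lies on the centre line of the jaws, within the pads' length; the fingertips stand ctrl.nose_length ahead of it and the grasp point (between the pads) lies 6 mm ahead of it (ctrl.nose_length is the distance from the TCP to the fingertips, in m); x points along the fingers, y is the direction in which the jaws open and shut, and the axes are right-handed (so a half turn about x gives the same grasp; the last joint's range is limited). The gripper opens to 85 mm and grips with 20 to 120 N. Pads are 22 mm wide; open, the fingers measure 114 mm over their backs; the gripper's body (76 mm by 85 mm) begins 54 mm behind the grasp point. The pads swing forward as they close: fully open they stand 13 mm farther back than shut.
Start: joints at [-1.516, 0.181, 1.607, -0, 1.354, -0.206], TCP at [0.148, -0.556, 0.256] pointing down, gripper open.
Joint ranges: [-2.99, 2.99], [-0.89, 2.07], [0.3, 2.58], [-1.14, 4.28], [0, 2.63], [-3.12, 3.12]. Speed limits (rad/s): [2.57, 2.57, 3.01, 3.14, 3.14, 3.14].

## Interface

Orientations are given as a unit quaternion [w, x, y, z].
In Python, from bench import telemetry, cams, workorder, spotter, ctrl gives the robot as it stands. The module is installed in compiled form; this text tells all that it offers.
- The arm moves only by the tool servo_tool, never from a script. Its argument "targets" is one flat list of numbers, 4 for each row, row after row: the shift along the tool's x, y, z in mm, then the turn about the tool's x in rad. A call has exactly 5 rows; each row shifts and turns the commanded pose from where the row before left it, along the tool's axes as they then stand; what a row does not reach is not made up. A row lasts 1/10 s, in which the tool goes at most 50 mm and 8.59 degrees, less where a joint would pass 70% of its speed; a pose out of reach is approached as far as the arm can. A call is refused whole if a number of a shift passes 50 or a number of a turn 0.15, either way. A call with a gripper value outside its range is refused whole. "fingers" is the finger opening in mm, from 0 to 85.4, set as the call begins (left out, the last holds). The fingers move at their own pace and stop on an object; the grip force is fixed at half the most. Time passes only in rows, so rows that do not move let the fingers close, or fill a call up. It gives the time, the measured TCP pose, the force and the opening at its end, in the units of the state.
- telemetry.get_obs(): the state, without advancing time (a new reading comes with each control period).
- cams.camera(name): name is "scene" or "top"; returns (picture, depth): 384x512x3 uint8, blue, green, red; 384x512 float32, m along the optical axis (not along the pixel's ray), 0 where there is no reading.
- cams.camera_params(name): a dict with "intrinsics" (3x3 intrinsics, pixels), "R" (3x3) and "t" (3): a world point X has camera coordinates R X + t. Camera axes: x right, y down, z forward; pixel columns grow to the right and rows downward; lengths in m; the calibration is good to about 2 mm. A picture is of the moment at which its call begins. camera_params takes no time and is no camera call.
- workorder.hand_in(): hands the job in, once; it reports no verdict.
Trained networks look in the newest picture that a camera, given by its name, has taken for a name from the list of things; names that differ only in an ending like _2 or _b are one class to them, and where a whole thing is asked for, a point or a joint stands for the part that bears it (a point fixed in the world has none). Each returns a list of dicts, best first, with "score" (0 to 1); they miss things now and then, are a little off and sometimes report something else, mostly with a low value. They report only what shows in the picture. A call takes as long as a camera call.
- spotter.search_frame(camera, thing): "pixel" ([column, row] in pixels, amid what is visible of it).
The state is a dict: "time_s": time; "q": joint angles; "dq": joint speeds; "joint_efforts": joint torques, N m; "eef_pos": TCP position; "eef_rot": TCP orientation; "wrist_force": force on the tool from outside, world axes, zero at the start; "torque": the same for the moment, N m; "opening": opening from 0.0 (shut) to 1.0 (fully open).
Only numpy, scipy, OpenCV 4.12 (cv2) and the standard library are available. Lean on these libraries where they do the work, as an engineer would, in place of code of your own. Each camera call takes 0.05 s, during which the arm holds its last target.

## Task

Push the dust hood's sliding window up with your fingertips from beneath its lip until the steel pointer on the side post points at the end of the lip, pushing only from below and never taking hold of the lip or touching the pane. Then, with the window left at that height, press the fan button on the grey switch box all the way down and let go. Leave the pointer and everything else on the bench where it is.

Things in the scene. Friction and masses are not known exactly. Their poses are not given: they have to be found in the camera images.
- sash (a joint): how far the hood's sliding window has been pushed up along its sloping guides, in m: 0 shut, 0.15 fully up. It starts nearly shut. Its counterweight runs out of sight in the side tubes: the window balances, stays where it is left, and takes about 2 to 4 N along the slope to move either way.
- lip_mid (a point): middle of the aluminium lip, a ledge along the window's lower edge, 260 mm wide (y), 16 mm thick (z), its front edge 42 mm out from the window's mid-plane. This point is half-way along, 18 mm in from the front edge, 8 mm above the underside. Axes: z = the way the window slides up (leaning 40 degrees back from vertical, away from the robot), y = along the lip to the left, -x = square out from the window.
- lip_edge (a point): middle of the lip's lower front edge, where fingers reach under; same axes as lip_mid. About 102 mm above the table when the window is shut. Below it the space is free down to the table; the hood's wooden sill, 70 mm high, has its front face 35 mm farther from the robot than this edge when shut.
- lip_top (a point): thin black rubber strip on the lip's upper face, 250 x 26 x 2 mm. Not to be touched: the window is pushed from below only. This point is its centre (sash_c5 in the rules).
- pane_mid (a point): the window's clear plastic pane, 278 mm wide and 136 mm high, above the lip; this point is its centre. Not to be touched (sash_c6 in the rules).
- pointer_tip (a point): tip of the dark steel pointer (a cone aimed sideways at the lip's left end) on a small clamp on the hood's left guide post; it marks the working height. Same axes as lip_mid; the lip is at the mark when the two points have the same height along z. The tip is 4 mm beyond the lip's left end and never needs touching.
- fan (a joint): how far the hood's fan push button is pressed, in m: 0 up, 0.006 fully down. It springs back; 4 N holds it fully down.
- fan_top (a point): centre of the top of the fan button: a white round cap 30 mm across in a black collar 46 mm across, standing 18 mm above the top of a grey switch box 90 x 80 x 55 mm that is fixed to the bench at one side of the hood (73 mm above the table). It is pressed straight down.
- jar: squat glass jar with steel lid, 70 mm wide, 75 mm high. Bystander, to be left alone. Origin at its underside's centre.
- spray_can: upright grey can, 54 mm wide, 130 mm high. Bystander, to be left alone. Origin at its underside's centre.
- spool: upright wooden spool, 44 mm wide, 40 mm high. Bystander, to be left alone. Origin at its underside's centre.
- tape_roll: roll of paper tape lying flat, 84 mm wide, 24 mm high. Bystander, to be left alone. Origin at its underside's centre.
- screwdriver: screwdriver lying crosswise in front of the hood, about 30 mm high at the handle. Bystander, to be left alone.
- sanding_block: cork sanding block 100 x 60 x 30 mm lying flat. Bystander, to be left alone. Origin at its underside's centre.
- workpiece: turned wooden handle, 56 mm wide and 90 mm high, standing on the turntable inside the hood. Bystander, to be left alone. Origin at its underside's centre.

How it is judged:
By the outcome, as a careful person would: the job done as asked, in the order asked, and still so for the second after the job is handed in, with the robot touching nothing.
It also fails if it takes over 64 s, if anything falls off the work surface, if the arm or the gripper's body presses on something with over 40 N, if the wrist force passes 120 N, or if a joint passes its speed limit or range.

## Working session

There is one attempt and no reset: what is moved stays moved. The work goes in short steps, Python scripts to look and compute and a tool call to move; the robot and the scene stay as the last step left them, time stands still between calls to the robot, and variables do not carry over. Pictures are saved under pics/ and viewed, and the job is handed in when it is done.

Besides the shell and the picture viewer there is one more tool, called after ">>>" as name(argument=value, ...) on one line, values as JSON. servo_tool: Moves the arm, as the interface text tells. Its arguments: {"type":"object","properties":{"targets":{"type":"array","items":{"type":"number"}},"fingers":{"type":"number"}},"required":["targets"]}

```bash
mkdir -p pics
cat > h.py <<'E'
import numpy as np,cv2
from bench import telemetry,cams,workorder,spotter,ctrl
def bp(cam,px,d):
    p=cams.camera_params(cam);K=np.array(p["intrinsics"]);R=np.array(p["R"]);t=np.array(p["t"])
    c=np.linalg.inv(K)@np.array([px[0],px[1],1.0])*d
    return R.T@(c-t)
def proj(cam,X):
    p=cams.camera_params(cam);c=np.array(p["R"])@np.array(X)+p["t"];u=np.array(p["intrinsics"])@c
    return u[:2]/u[2],c[2]
E
python3 - <<'E'
from h import *
print(ctrl.nose_length,telemetry.get_obs())
for n in("scene","top"):
    im,d=cams.camera(n);np.savez(f"{n}0.npz",im=im,d=d)
    cv2.imwrite(f"pics/{n}0.png",im)
    p=cams.camera_params(n);print(n,p,-np.array(p["R"]).T@p["t"])
E
```

```text
0.025 {'time_s': 0.0, 'q': array([-1.51628862e+00,  1.81537192e-01,  1.60803613e+00,  6.03020708e-06,
        1.35381045e+00, -2.06300093e-01]), 'dq': array([ 1.27343421e-05,  6.99544703e-04, -4.72425911e-05,  1.52454420e-03,
       -3.56993357e-04, -4.77407254e-04]), 'joint_efforts': array([-2.82243105e-03, -4.44877410e+01, -3.51331222e+01, -4.75654888e-04,
        9.09426017e-03, -9.28563935e-06]), 'eef_pos': array([ 0.14825946, -0.55501359,  0.2553727 ]), 'eef_rot': array([ 0.0913166 ,  0.70115293,  0.09257915, -0.70105275]), 'wrist_force': array([-0.61100367,  0.02749617,  0.22033785]), 'torque': array([ 0.02078479, -0.03697537,  0.02144781]), 'opening': 1.0023840299211653}
scene {'intrinsics': array([[378.54919761,   0.        , 256.79434596],
       [  0.        , 378.54919761, 193.0625492 ],
       [  0.        ,   0.        ,   1.        ]]), 'R': array([[-0.81547379,  0.57871057,  0.00982732],
       [ 0.41733987,  0.59967767, -0.68279874],
       [-0.40103607, -0.55270315, -0.73054041]]), 't': array([ 0.46807229, -0.17919701,  1.38337438])} [1.01126976 0.60117744 0.8836555 ]
top {'intrinsics': array([[393.89316647,   0.        , 253.16537571],
       [  0.        , 393.89316647, 197.2458129 ],
       [  0.        ,   0.        ,   1.        ]]), 'R': array([[ 0.01814132, -0.99938535, -0.02999706],
       [-0.99778991, -0.01617792, -0.06444814],
       [ 0.06392324,  0.03109994, -0.99747011]]), 't': array([0.01780038, 0.57364726, 1.06386535])} [ 0.50405081 -0.00601629  1.09867834]
```

View pics/scene0.png

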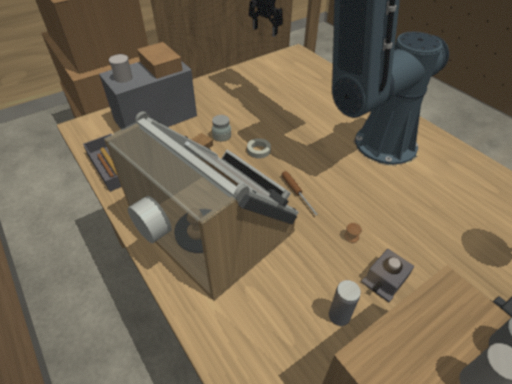

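View pics/top0.png

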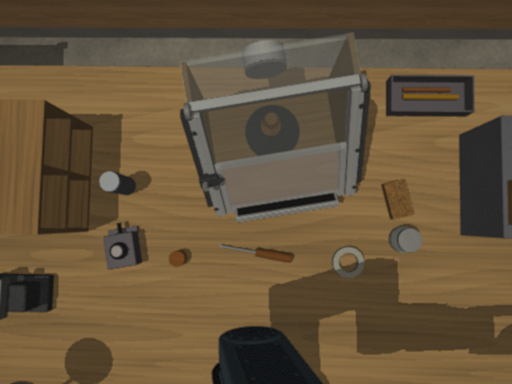

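Run:
```python
from h import *
D={n:np.load(n+"0.npz")["d"] for n in("scene","top")}
for n in("scene","top"):
  for th in "lip_mid lip_edge lip_top pane_mid pointer_tip fan_top jar spray_can spool tape_roll screwdriver sanding_block workpiece".split():
    for r in spotter.search_frame(n,th)[:2]:
      px=r["pixel"];d=D[n][int(round(px[1])),int(round(px[0]))]
      print(n,th,round(r["score"],2),np.round(px,1),bp(n,px,d).round(3) if d>0 else None)
print(telemetry.get_obs()["time_s"])
```

```text
scene lip_mid 0.95 [239.6 166.5] [ 0.562 -0.108  0.103]
scene lip_edge 0.87 [242.7 169.8] [ 0.561 -0.093  0.101]
scene lip_top 0.59 [239.3 172.3] [ 0.57  -0.099  0.091]
scene pane_mid 0.9 [242.4 172. ] [ 0.565 -0.089  0.097]
scene pointer_tip 0.54 [276.4 197.4] [0.607 0.126 0.203]
scene fan_top 0.22 [277.6 199.7] [0.609 0.132 0.202]
scene jar 0.69 [221.8 131. ] [ 0.477 -0.354  0.044]
scene spray_can 0.92 [340.6 301.2] [0.629 0.391 0.119]
scene spool 0.74 [351.7 233.5] [0.422 0.24  0.043]
scene tape_roll 0.63 [259.8 148.7] [ 0.392 -0.238  0.001]
scene tape_roll 0.41 [239.4 173.4] [ 0.572 -0.096  0.09 ]
scene screwdriver 0.69 [291.3 183.3] [ 0.424 -0.021  0.024]
scene sanding_block 0.62 [207.2 140.7] [ 0.538 -0.356  0.026]
scene sanding_block 0.47 [239.8 169.9] [ 0.566 -0.102  0.097]
scene workpiece 0.65 [205.1 141.5] [ 0.547 -0.356  0.027]
top lip_mid 0.92 [283.3 184.2] [ 0.6   -0.05   0.128]
top lip_edge 0.67 [283.8 183.3] [ 0.602 -0.051  0.131]
top lip_top 0.73 [116.  250.3] [0.425 0.381 0.075]
top lip_top 0.53 [113.9 182.7] [0.597 0.372 0.131]
top pane_mid 0.84 [283.  181.7] [ 0.605 -0.048  0.136]
top pointer_tip 0.59 [209.9 179.6] [0.6   0.122 0.204]
top fan_top 0.66 [116.8 247.2] [0.433 0.38  0.074]
top fan_top 0.53 [177.5 259.7] [0.401 0.227 0.04 ]
top jar 0.96 [404.6 238.6] [ 0.47  -0.363  0.075]
top spray_can 0.91 [112.1 182.1] [0.598 0.377 0.131]
top spool 0.68 [273.5 253.2] [ 0.422 -0.03   0.022]
top spool 0.52 [178.4 259.2] [0.402 0.225 0.039]
top tape_roll 0.63 [354.5 264.1] [ 0.395 -0.253  0.   ]
top screwdriver 0.94 [274.3 254.4] [ 0.419 -0.033  0.022]
top sanding_block 0.9 [394.9 197.8] [ 0.577 -0.355  0.028]
top workpiece 0.35 [285.4 180.9] [ 0.607 -0.054  0.137]
1.4
```

Run:
```python
from h import *
t=np.load("top0.npz")["im"];s=np.load("scene0.npz")["im"]
cv2.imwrite("pics/topc.png",cv2.resize(t[140:230,185:375],None,fx=4,fy=4,interpolation=cv2.INTER_CUBIC))
cv2.imwrite("pics/scenec.png",cv2.resize(s[130:230,190:310],None,fx=6,fy=6,interpolation=cv2.INTER_CUBIC))
```

```text
(no output)
```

View pics/topc.png

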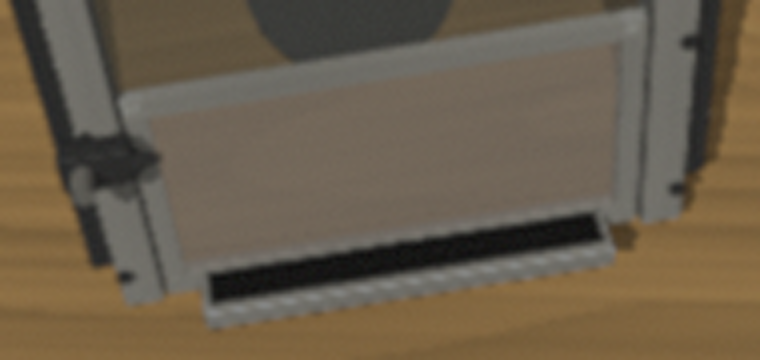

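View pics/scenec.png

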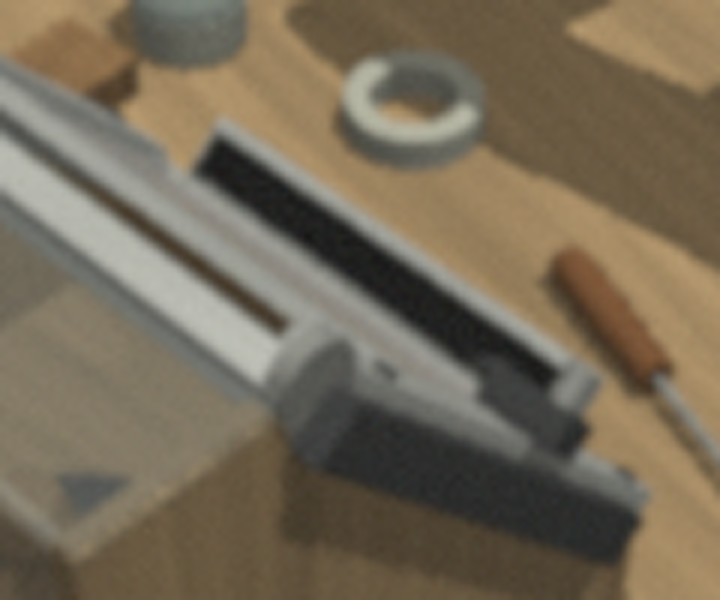

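Run:
```python
from h import *
z=np.load("top0.npz");im=z["im"];d=z["d"]
P=lambda c,r:bp("top",(c,r),d[int(round(r)),int(round(c))])
def plane(pts):
    pts=np.array(pts)
    for _ in range(4):
        c=pts.mean(0);n=np.linalg.svd(pts-c)[2][2];e=abs((pts-c)@n);pts=pts[e<max(.0015,2*e.std())]
    return c,n*np.sign(n[2]),e.std(),len(pts)
# pane region polygon in crop coords
def poly(pl,dd=d):
    m=np.zeros(dd.shape,np.uint8);cv2.fillPoly(m,[np.round(np.array(pl)/4+[185,140]).astype(int)],1)
    r,c=np.nonzero(m);return [P(x,y) for x,y in zip(c,r) if dd[y,x]>0]
for nm,pl in dict(pane=[(170,130),(600,60),(600,190),(190,250)],black=[(215,280),(595,222),(600,236),(215,298)],front=[(215,312),(608,254),(610,258),(215,318)],rpost=[(660,60),(690,60),(675,205),(650,205)],frametop=[(150,100),(610,28),(610,38),(150,112)]).items():
    q=poly(pl);print(nm,[np.round(a,4) for a in plane(q)[:2]],plane(q)[2:])
for col in (240,262,284,306,328):
    print(col,[(r,*P(col,r).round(3)) for r in range(190,225,2)])
for px in [(225,179),(224,179),(223,179),(222,179),(220,179),(218,180),(214,180)]: print(px,P(*px).round(4))
print("fan");print([P(c,r).round(4) for c,r in [(118,250),(116,250),(120,252),(118,247),(130,262),(132,240)]])
for th in["fan_top"]:
  pass
```

```text
Traceback (most recent call last):
  File "h.py", line 4, in bp
    p=cams.camera_params(cam);K=np.array(p["intrinsics"]);R=np.array(p["R"]);t=np.array(p["t"])
ValueError: time passes only in moves, steps and waits
```

```bash
python3 - <<'E'
s=open("h.py").read().replace("def bp","PR={n:cams.camera_params(n) for n in('scene','top')}\ndef bp").replace("cams.camera_params(cam)","PR[cam]")
open("h.py","w").write(s)
E
cat > g.py <<'E'
from h import *
z=np.load("top0.npz");im=z["im"];d=z["d"]
P=lambda c,r:bp("top",(c,r),d[int(round(r)),int(round(c))])
def plane(pts):
    pts=np.array(pts)
    for _ in range(4):
        c=pts.mean(0);n=np.linalg.svd(pts-c)[2][2];e=abs((pts-c)@n);pts=pts[e<max(.0015,2*e.std())]
    return c,n*np.sign(n[2]),e.std(),len(pts)
def poly(pl,dd=d):
    m=np.zeros(dd.shape,np.uint8);cv2.fillPoly(m,[np.round(np.array(pl)/4+[185,140]).astype(int)],1)
    r,c=np.nonzero(m);return [P(x,y) for x,y in zip(c,r) if dd[y,x]>0]
E
python3 - <<'E'
from g import *
for nm,pl in dict(pane=[(170,130),(600,60),(600,190),(190,250)],black=[(215,280),(595,222),(600,236),(215,298)],front=[(215,312),(608,254),(610,258),(215,318)],rpost=[(660,60),(690,60),(675,205),(650,205)],frametop=[(150,100),(610,28),(610,38),(150,112)]).items():
    q=poly(pl);print(nm,[np.round(a,4) for a in plane(q)[:2]],plane(q)[2:])
for col in (240,262,284,306,328):
    print(col,*[(r,*P(col,r).round(3).tolist()) for r in range(190,225,2)])
for px in [(225,179),(224,179),(223,179),(222,179),(220,179),(218,180),(214,180)]: print(px,P(*px).round(4))
print("fan");print([P(c,r).round(4) for c,r in [(118,250),(116,250),(120,252),(118,247),(130,262),(132,240)]])
E
```

```text
pane [array([ 0.6103, -0.0484,  0.1422]), array([-0.7565, -0.1353,  0.6398])] (np.float64(0.0004153747089959065), 2661)
black [array([ 0.5495, -0.0565,  0.1049]), array([0.697 , 0.1223, 0.7066])] (np.float64(0.0004111507293918813), 347)
front [array([ 0.5302, -0.0472,  0.1098]), array([-0.8738, -0.154 ,  0.4612])] (np.float64(0.00041717530842887157), 180)
rpost [array([ 0.6305, -0.2155,  0.1439]), array([-0.7578, -0.1376,  0.6378])] (np.float64(0.00041272749448523563), 219)
frametop [array([ 0.6544, -0.0395,  0.2   ]), array([-0.7988, -0.1426,  0.5844])] (np.float64(0.0004103213944265642), 375)
240 (190, 0.584, 0.057, 0.129) (192, 0.579, 0.057, 0.128) (194, 0.574, 0.057, 0.123) (196, 0.569, 0.058, 0.118) (198, 0.565, 0.058, 0.11) (200, 0.56, 0.058, 0.105) (202, 0.555, 0.058, 0.1) (204, 0.55, 0.058, 0.098) (206, 0.546, 0.059, 0.089) (208, 0.54, 0.058, 0.095) (210, 0.535, 0.058, 0.104) (212, 0.53, 0.058, 0.101) (214, 0.525, 0.057, 0.11) (216, 0.52, 0.057, 0.112) (218, 0.515, 0.057, 0.11) (220, 0.51, 0.057, 0.107) (222, 0.505, 0.064, 0.001) (224, 0.499, 0.064, -0.002)
262 (190, 0.585, 0
[... 1725 characters left out ...]
163, 0.105) (208, 0.548, -0.18, 0.001) (210, 0.542, -0.18, -0.002) (212, 0.537, -0.18, 0.003) (214, 0.531, -0.18, -0.001) (216, 0.526, -0.18, -0.001) (218, 0.52, -0.18, -0.001) (220, 0.515, -0.18, 0.001) (222, 0.509, -0.181, -0.004) (224, 0.504, -0.18, 0.002)
(225, 179) [0.6028 0.0877 0.1985]
(224, 179) [0.6027 0.09   0.1988]
(223, 179) [0.6024 0.092  0.2011]
(222, 179) [0.6026 0.0945 0.1997]
(220, 179) [0.602  0.0986 0.2037]
(218, 180) [0.5996 0.1031 0.2042]
(214, 180) [0.5997 0.1125 0.2026]
fan
[array([0.4262, 0.375 , 0.0783]), array([0.4259, 0.3814, 0.0755]), array([0.421 , 0.3702, 0.0766]), array([0.4338, 0.3766, 0.075 ]), array([0.3936, 0.3501, 0.0556]), array([0.4515, 0.3481, 0.0522])]
```

```bash
cat >> g.py <<'E'
psi=np.radians(10.2);h=np.array([np.cos(psi),np.sin(psi),0]);c4,s4=np.cos(np.radians(40)),np.sin(np.radians(40))
X=c4*h-np.array([0,0,s4]);Z=s4*h+np.array([0,0,c4]);Y=np.array([-np.sin(psi),np.cos(psi),0])
H=np.array([X,Y,Z])
E
python3 - <<'E'
from g import *
for nm,pl in dict(pane=[(170,130),(600,60),(600,190),(190,250)],black=[(215,280),(595,222),(600,236),(215,298)],front=[(215,312),(608,254),(610,258),(215,318)]).items():
    q=np.array(poly(pl))@H.T;print(nm,np.median(q,0).round(4),q.std(0).round(4))
# pixel map of region around lip left end and pointer in hood coords
print("lip columns")
for c in range(232,246,1):
    q=[(H@P(c,r)*1000).round(0).astype(int).tolist() for r in (212,215,218,220)];print(c,q)
print("right")
for c in range(330,344,1):
    q=[(H@P(c,r)*1000).round(0).astype(int).tolist() for r in (196,199,202,204)];print(c,q)
print("tip")
for r in range(174,186):
    print(r,[(H@P(c,r)*1000).round(0).astype(int).tolist() for c in range(214,229,2)])
g=im[174:186,212:232].mean(2).astype(int);print(g)
E
```

```text
pane [ 0.3622 -0.1567  0.4907] [0.0012 0.0752 0.0319]
black [ 0.3393 -0.1508  0.4215] [0.0047 0.0708 0.0013]
front [ 0.3229 -0.1308  0.414 ] [0.0011 0.0703 0.0029]
lip columns
232 [[360, -15, 405], [405, -8, 343], [400, -6, 336], [395, -6, 333]]
233 [[359, -18, 406], [405, -11, 342], [399, -9, 337], [395, -8, 333]]
234 [[361, -20, 403], [407, -13, 340], [398, -12, 337], [392, -11, 335]]
235 [[359, -23, 404], [409, -16, 336], [400, -15, 334], [397, -14, 330]]
236 [[343, -27, 421], [332, -26, 422], [322, -26, 422], [393, -17, 334]]
237 [[344, -29, 419], [333, -29, 420], [325, -28, 418], [324, -27, 412]]
238 [[341, -32, 422], [332, -31, 421], [326, -30, 417], [323, -29, 412]]
239 [[340, -35, 423], [330, -34, 423], [322, -33, 420], [323, -32, 412]]
240 [[343, -37, 419], [330, -36, 422], [325, -35, 417], [323, -34, 411]]
241 [[339, -40, 423], [330, -39, 421], [323, -38, 418], [323, -37, 411]]
242 [[338, -42, 423], [330, -41, 420], [321, -40, 419], [323, -39, 410]]
243 [[339, -45, 421], [330, -44, 421], [325, -42, 414], [322, -42, 410]]
244 [[337, -47, 423], [331, -46, 418], [322, -45, 418
[... 3127 characters left out ...]
 101 100
  101 101]
 [ 48  50  54  51  47  39  37  43  46  47  49  58  72  87  99 101 100 101
   99 102]
 [ 43  45  45  45  42  42  43  46  45  43  43  47  59  81  98 102 100 100
  100 100]
 [ 44  41  41  42  42  43  45  46  44  45  46  51  66  86  99 100 101 101
  100  99]
 [ 42  42  42  42  43  42  45  44  42  49  55  63  78  93  99 101 100 100
   99 100]
 [ 43  42  42  41  42  41  41  41  49  61  68  71  78  90 101 100 100 100
  101 100]
 [ 44  43  41  42  41  39  39  45  60  68  70  73  80  91  99 102 100 100
  101 100]
 [ 40  42  40  41  41  42  41  54  69  73  73  79  89  96  99 101 101 101
  101 101]
 [ 39  44  45  44  51  55  54  63  80  85  87  94 104 104  98  99 101  99
   99 100]]
```

Run:
```python
from g import *
s=np.load("scene0.npz")["im"]
cv2.imwrite("pics/scened.png",cv2.resize(s[180:215,255:300],None,fx=16,fy=16,interpolation=cv2.INTER_CUBIC))
cv2.imwrite("pics/fanc.png",cv2.resize(im[220:275,95:145],None,fx=10,fy=10,interpolation=cv2.INTER_CUBIC))
# tip on X=0.340 from top pixel
C=bp("top",(0,0),0)
for px in [(224.7,179.1),(225.2,179.2)]:
    v=bp("top",px,1)-C; k=(.340-X@C)/(X@v); print(H@(C+k*v))
    print(proj("scene",C+k*v))
for p in [(.322,-.026,.4035),(.322,-.284,.4035),(.322,-.026,.4195)]:
    print(p,H.T@np.array(p),proj("scene",H.T@np.array(p))[0],proj("top",H.T@np.array(p))[0])
```

```text
[ 0.34       -0.01956193  0.54208469]
(array([268.65935471, 189.53287906]), np.float64(0.9489912228551219))
[ 0.34       -0.02063177  0.54152042]
(array([268.44198451, 189.35939252]), np.float64(0.9499916442980887))
(0.322, -0.026, 0.4035) [0.5026378  0.0640213  0.10212132] [290.78424351 192.79328727] [237.29835758 222.75200326]
(0.322, -0.284, 0.4035) [ 0.54832566 -0.18990116  0.10212132] [228.90104349 150.58337404] [338.39772828 206.39586052]
(0.322, -0.026, 0.4195) [0.51275986 0.06584255 0.11437803] [288.70109379 191.69737392] [236.31090559 218.68226988]
```

View pics/scened.png

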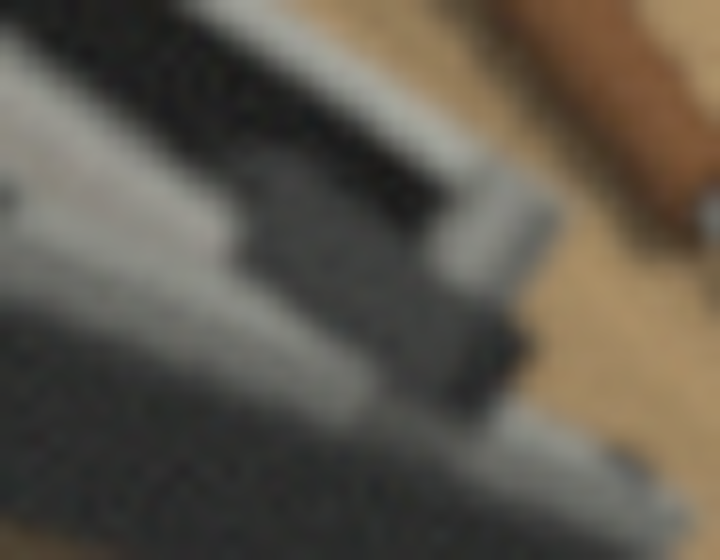

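View pics/fanc.png

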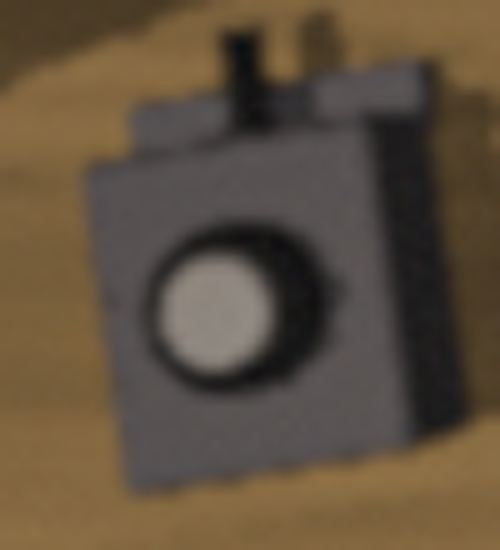

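>>> servo_tool(targets=[0, 0, 0, 0.083, 0, -10, -10, 0, 0, -25, -25, 0, 0, -30, -28, 0, 0, -30, -28, 0], fingers=0)

```text
time_s: 1.9
eef_pos: [0.2219, -0.444, 0.2561]
eef_rot: [0.063, 0.704, 0.064, -0.704]
wrist_force: [0.9, 0.3, 0.5]
opening: 0.145
```

>>> servo_tool(targets=[0, -33, -31, 0, 0, -33, -31, 0, 0, -33, -31, 0, 0, -33, -31, 0, 0, -33, -31, 0])

```text
time_s: 2.4
eef_pos: [0.345, -0.2536, 0.2564]
eef_rot: [0.064, 0.704, 0.063, -0.704]
wrist_force: [0.6, -0.4, -0.1]
opening: 0.001
```

>>> servo_tool(targets=[0, -33, -31, 0, 0, -33, -31, 0, 0, -33, -31, 0, 0, -33, -31, 0, 0, -25, -28, 0])

```text
time_s: 2.9
eef_pos: [0.4666, -0.0716, 0.2565]
eef_rot: [0.064, 0.704, 0.064, -0.704]
wrist_force: [-0.2, -0.1, 0.2]
opening: 0.003
```

>>> servo_tool(targets=[30, 0, 0, 0, 30, 0, 0, 0, 30, 0, 0, 0, 0, 0, 0, 0, 0, 0, 0, 0])

```text
time_s: 3.4
eef_pos: [0.4659, -0.0742, 0.1666]
eef_rot: [-0.063, -0.704, -0.063, 0.705]
wrist_force: [0.9, 0.2, -0.2]
opening: 0.002
```

```bash
cat > st.py <<'E'
from g import *
def st():
    o=telemetry.get_obs();p=o["eef_pos"]
    print("t",o["time_s"],"h,Y,z",(h@p).round(4),(Y@p).round(4),p[2].round(4),"tip z",(p[2]-.025).round(4),"F",o["wrist_force"].round(2),"op",round(o["opening"],3),"rot",o["eef_rot"].round(4))
E
python3 - <<'E'
from st import *
st()
C=bp("top",(0,0),0);v=bp("top",(116.2,250.8),1)-C;b=C+v*(.073-C[2])/v[2];print("btn",b,h@b,Y@b)
im,d=cams.camera("top");np.savez("top1.npz",im=im,d=d);cv2.imwrite("pics/top1.png",cv2.resize(im[120:320,160:400],None,fx=3,fy=3,interpolation=cv2.INTER_CUBIC))
E
```

```text
t 3.4 h,Y,z 0.4454 -0.1555 0.1666 tip z 0.1416 F [ 0.87  0.24 -0.17] op 0.002 rot [-0.0631 -0.704  -0.0635  0.7046]
btn [0.42366364 0.38168566 0.073     ] 0.4845586024823884 0.3006289789517869
```

View pics/top1.png

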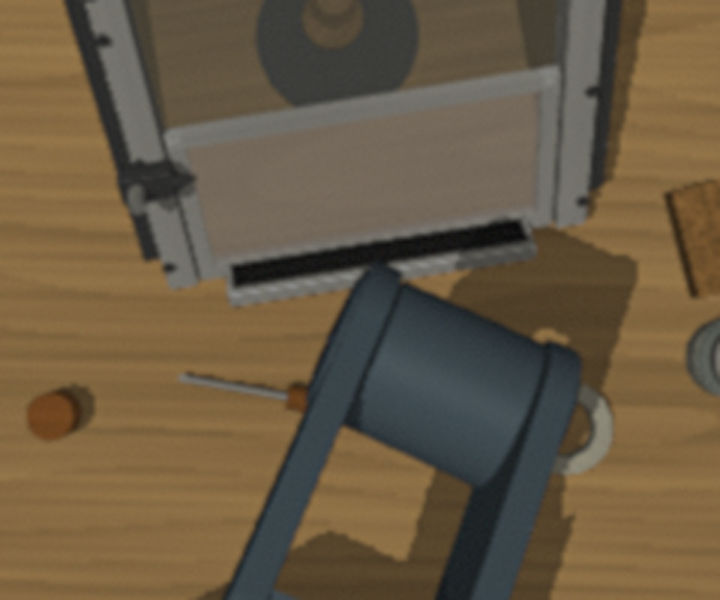

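>>> servo_tool(targets=[25, 0, 0, 0, 25, 0, 0, 0, 0, 0, -20, 0, 0, 0, -20, 0, 0, 0, 0, 0])

```text
time_s: 3.95
eef_pos: [0.5089, -0.0683, 0.1188]
eef_rot: [0.064, 0.706, 0.062, -0.702]
wrist_force: [0.0, -0.2, 0.8]
opening: -0.001
```

>>> servo_tool(targets=[0, 0, -2, 0, 0, 0, -2, 0, 0, 0, -2, 0, 0, 0, 0, 0, 0, 0, 0, 0])

```text
time_s: 4.45
eef_pos: [0.5113, -0.0667, 0.1164]
eef_rot: [-0.063, -0.704, -0.063, 0.704]
wrist_force: [0.4, 0.0, -0.7]
opening: -0.001
```

```bash
python3 -c "
from st import *
st()"
```

```text
t 4.45 h,Y,z 0.4914 -0.1562 0.1164 tip z 0.0914 F [ 0.38  0.05 -0.69] op -0.001 rot [-0.0627 -0.7043 -0.0627  0.7043]
```

>>> servo_tool(targets=[0, 0, -2, 0, 0, 0, -2, 0, 0, 0, -2, 0, 0, 0, 0, 0, 0, 0, 0, 0])

```text
time_s: 4.95
eef_pos: [0.5164, -0.0657, 0.116]
eef_rot: [-0.063, -0.703, -0.063, 0.705]
wrist_force: [-5.3, -1.8, 3.4]
opening: -0.002
```

```bash
python3 -c "
from st import *
st()"
```

```text
t 4.95 h,Y,z 0.4966 -0.1561 0.116 tip z 0.091 F [-5.34 -1.84  3.39] op -0.002 rot [-0.0628 -0.7032 -0.0629  0.7054]
```

>>> servo_tool(targets=[-3, 0, -2.6, 0, -5, 0, -4.3, 0, -5.4, 0, -4.6, 0, -5.4, 0, -4.6, 0, -5.4, 0, -4.6, 0])

```text
time_s: 5.45
eef_pos: [0.536, -0.0621, 0.1398]
eef_rot: [-0.063, -0.702, -0.063, 0.706]
wrist_force: [-7.0, -3.4, 1.6]
opening: 0.003
```

>>> servo_tool(targets=[-5.4, 0, -4.6, 0, -5.4, 0, -4.6, 0, -5.4, 0, -4.6, 0, -5.4, 0, -4.6, 0, -5.4, 0, -4.6, 0])

```text
time_s: 5.95
eef_pos: [0.5584, -0.0582, 0.1668]
eef_rot: [-0.063, -0.702, -0.063, 0.706]
wrist_force: [-8.9, -3.8, 2.1]
opening: 0.002
```

>>> servo_tool(targets=[-5.4, 0, -4.6, 0, -5.4, 0, -4.6, 0, -5.4, 0, -4.6, 0, -4, 0, -3.4, 0, -2, 0, -1.7, 0])

```text
time_s: 6.45
eef_pos: [0.5772, -0.0548, 0.1895]
eef_rot: [-0.063, -0.702, -0.063, 0.706]
wrist_force: [-10.1, -2.4, 3.8]
opening: -0.0
```

Run:
```python
from st import *
st()
for n in("top","scene"):
    im,d=cams.camera(n);np.savez(n+"2.npz",im=im,d=d)
    if n=="top": im=im[120:270,160:400]
    else: im=im[130:270,190:390]
    cv2.imwrite(f"pics/{n}2.png",cv2.resize(im,None,fx=3,fy=3,interpolation=cv2.INTER_CUBIC))
```

```text
t 6.45 h,Y,z 0.5584 -0.1562 0.1895 tip z 0.1645 F [-10.08  -2.37   3.83] op -0.0 rot [-0.0629 -0.7023 -0.0628  0.7063]
```

View pics/top2.png

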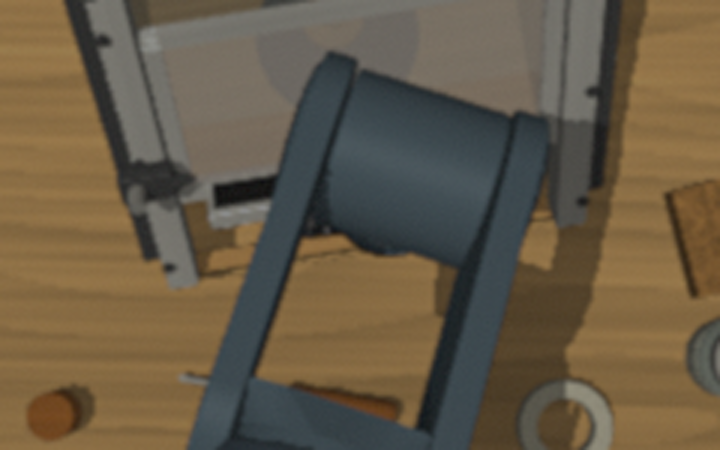

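View pics/scene2.png

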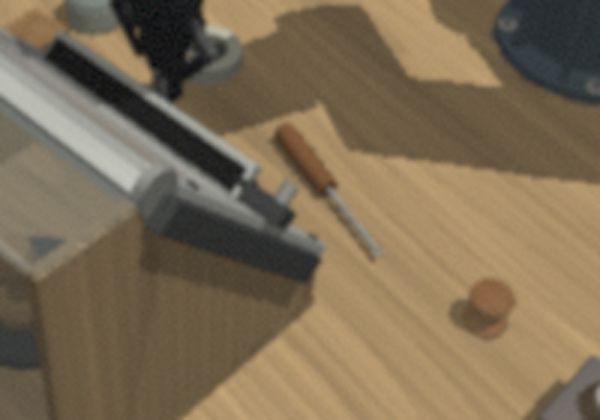

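```bash
cat > lz.py <<'E'
from st import *
# render-style alignment: compare strip/lip by reprojecting: take depth points in top px region with X in .325-.350 and Y in -.10..-.03
def strip(f,yr=(-.085,-.035)):
    z=np.load(f);d=z["d"];r,c=np.nonzero(d>.1)
    p=PR["top"];K=np.array(p["intrinsics"]);R=np.array(p["R"]);t=np.array(p["t"])
    Q=np.stack([(c-K[0,2])/K[0,0]*d[r,c],(r-K[1,2])/K[1,1]*d[r,c],d[r,c]],1)
    W=((Q-t)@R)@H.T
    g=z["im"][r,c].mean(1)
    m=(W[:,0]>.328)&(W[:,0]<.350)&(W[:,1]>yr[0])&(W[:,1]<yr[1])&(W[:,2]<.57)&(W[:,2]>.35)&(g<45)
    print(f,m.sum(),np.median(W[m],0).round(4),W[m].std(0).round(4))
    m=(abs(W[:,0]-.323)<.003)&(W[:,1]>yr[0])&(W[:,1]<yr[1])
    w=W[m,2]; print("front",m.sum(),np.percentile(w,[2,10,50,90,98]).round(4)) if m.sum() else 0
E
python3 - <<'E'
from lz import *
strip("top0.npz");strip("top2.npz")
strip("top0.npz",(-.27,-.04))
E
```

```text
top0.npz 102 [ 0.3411 -0.0595  0.4217] [0.0052 0.0142 0.0015]
front 105 [0.2685 0.2774 0.4122 0.4195 0.4211]
top2.npz 97 [ 0.3405 -0.057   0.5178] [0.0055 0.0123 0.0011]
front 90 [0.2851 0.5018 0.5103 0.5163 0.5174]
top0.npz 487 [ 0.3406 -0.1564  0.4216] [0.0053 0.0663 0.0013]
front 624 [0.266  0.2686 0.4103 0.4196 0.4211]
```

Run:
```python
from h import *
s=np.load("scene2.npz")["im"];t=np.load("top2.npz")["im"]
a=cv2.resize(s[172:208,252:302],None,fx=12,fy=12,interpolation=cv2.INTER_CUBIC)
b=cv2.resize(t[168:204,202:252],None,fx=12,fy=12,interpolation=cv2.INTER_CUBIC)
a=np.clip(a.astype(float)*1.6,0,255).astype(np.uint8);b=np.clip(b.astype(float)*1.6,0,255).astype(np.uint8)
cv2.imwrite("pics/za.png",a);cv2.imwrite("pics/zb.png",b)
```

```text
(no output)
```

View pics/za.png

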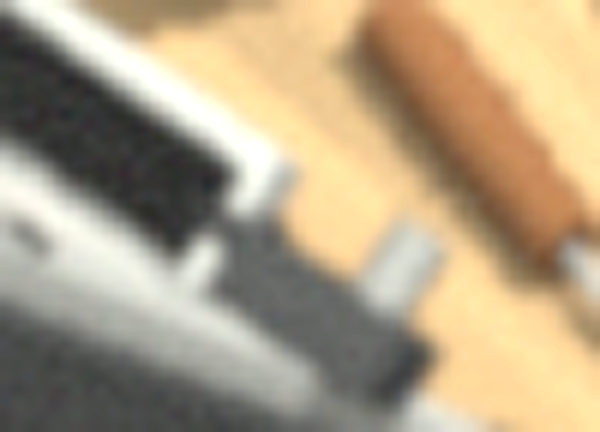

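View pics/zb.png

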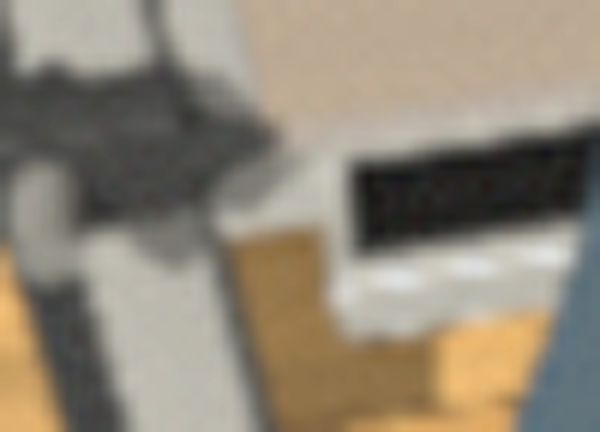

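Run:
```python
from g import *
C=bp("top",(0,0),0)
for x in (.332,.336,.340,.344,.348):
    v=bp("top",(225,179.15),1)-C; k=(x-X@C)/(X@v);W=C+k*v;print((H@W).round(4),proj("scene",W)[0].round(1))
W=H.T@np.array([.34,-.0205,.5418])
for n in("scene","top"):
  for a in H: print(n,((proj(n,W+a*.01)[0]-proj(n,W)[0])).round(2),"px per 10mm")
# dark-based depth in scene for cone
z=np.load("scene2.npz");d=z["d"]
for r in range(186,200):
    print(r,[(H@bp("scene",(c,r),d[r,c])*1000).round(0).astype(int).tolist() for c in range(266,282,2)])
# lip-left-end corners from top2 predicted
for dz in (.0935,.096,.0985):
  for p in [(.322,-.026,.4195+dz),(.348,-.026,.4195+dz)]:
    q=H.T@np.array(p);print(dz,p,((proj("top",q)[0]-[202,168])*12+6).round(),((proj("scene",q)[0]-[252,172])*12+6).round())
```

```text
[ 0.332  -0.0211  0.5492] [268.8 186. ]
[ 0.336  -0.0207  0.5455] [268.6 187.7]
[ 0.34   -0.0202  0.5418] [268.5 189.4]
[ 0.344  -0.0198  0.5381] [268.4 191.1]
[ 0.348  -0.0193  0.5344] [268.3 192.8]
scene [-2.17  3.33] px per 10mm
scene [2.92 2.05] px per 10mm
scene [-1.67 -0.8 ] px per 10mm
top [-0.23 -2.93] px per 10mm
top [-4.27  0.7 ] px per 10mm
top [-0.77 -3.13] px per 10mm
186 [[338, -44, 518], [335, -39, 518], [332, -35, 517], [330, -30, 516], [327, -26, 515], [324, -26, 505], [333, -133, 278], [329, -128, 277]]
187 [[340, -43, 518], [337, -37, 520], [335, -33, 517], [332, -29, 515], [329, -24, 516], [327, -25, 503], [336, -131, 279], [332, -126, 278]]
188 [[342, -38, 523], [340, -36, 519], [337, -31, 518], [334, -27, 516], [331, -24, 514], [342, -132, 286], [338, -126, 286], [335, -121, 283]]
189 [[345, -40, 517], [342, -34, 519], [339, -31, 516], [336, -26, 515], [334, -25, 507], [344, -127, 290], [341, -123, 287], [337, -119, 283]]
190 [[347, -37, 520], [342, -20, 543], [339, -13, 547], [336, -10, 545], [333, -6, 543], [346, -124, 294], [343, -122, 285], [340, -116, 285]]
[... 838 characters left out ...]
93], [354, 3, 567], [352, 2, 555], [349, 7, 558], [346, 11, 556], [344, 15, 555], [341, 20, 555], [338, 24, 556]]
198 [[354, 23, 614], [354, 14, 586], [354, 4, 557], [351, 7, 555], [348, 12, 556], [346, 17, 556], [343, 21, 555], [340, 26, 557]]
199 [[356, 26, 616], [354, 23, 602], [354, 16, 578], [353, 9, 555], [350, 14, 556], [348, 18, 554], [345, 22, 553], [342, 27, 555]]
0.0935 (0.322, -0.026, 0.513) [343. 304.] [286. 158.]
0.0935 (0.348, -0.026, 0.513) [334. 212.] [220. 259.]
0.096 (0.322, -0.026, 0.5155) [340. 295.] [281. 156.]
0.096 (0.348, -0.026, 0.5155) [332. 203.] [215. 257.]
0.0985 (0.322, -0.026, 0.518) [338. 286.] [277. 153.]
0.0985 (0.348, -0.026, 0.518) [330. 194.] [210. 255.]
```

>>> servo_tool(targets=[-4, 0, -3.3, 0, -5.4, 0, -4.5, 0, -5.4, 0, -4.5, 0, -4, 0, -3.3, 0, -2.3, 0, -1.9, 0])

```text
time_s: 7.05
eef_pos: [0.5946, -0.0518, 0.2106]
eef_rot: [-0.063, -0.702, -0.063, 0.706]
wrist_force: [-9.2, -2.3, 3.5]
opening: -0.0
```

Run:
```python
from lz import *
st()
for n in("top","scene"):
    im,d=cams.camera(n);np.savez(n+"3.npz",im=im,d=d)
strip("top3.npz")
s=np.load("scene3.npz")["im"];t=np.load("top3.npz")["im"]
a=cv2.resize(s[172:208,252:302],None,fx=12,fy=12,interpolation=cv2.INTER_CUBIC)
b=cv2.resize(t[158:194,202:252],None,fx=12,fy=12,interpolation=cv2.INTER_CUBIC)
cv2.imwrite("pics/za3.png",np.clip(a.astype(float)*1.6,0,255).astype(np.uint8));cv2.imwrite("pics/zb3.png",np.clip(b.astype(float)*1.6,0,255).astype(np.uint8))
```

```text
t 7.05 h,Y,z 0.576 -0.1562 0.2106 tip z 0.1856 F [-9.17 -2.27  3.54] op -0.0 rot [-0.0628 -0.7025 -0.0628  0.7061]
top3.npz 86 [ 0.3418 -0.0534  0.5452] [0.0051 0.0108 0.0011]
front 74 [0.5286 0.5298 0.5383 0.5432 0.5444]
```

View pics/za3.png

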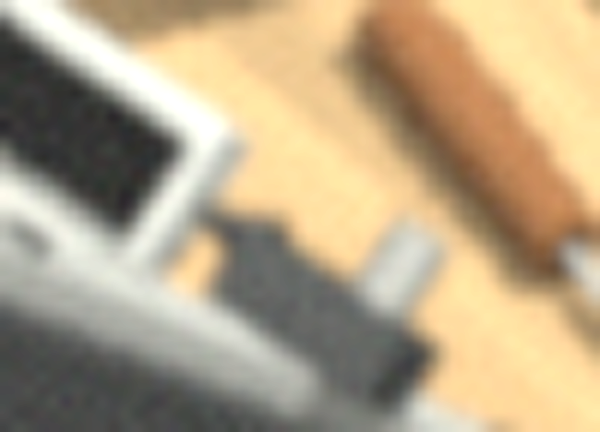

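View pics/zb3.png

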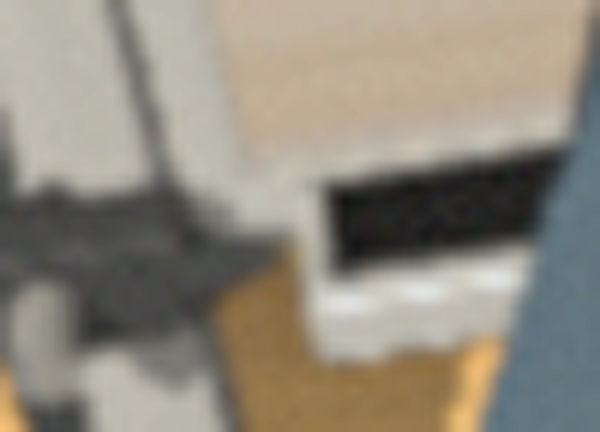

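Run:
```python
from g import *
z=np.load("top3.npz");d=z["d"];im=z["im"]
print(im[174:184,216:232].mean(2).astype(int))
z0=np.load("top0.npz")
for D in(d,z0["d"]):
  for r in range(175,184):
    print(r,[(H@bp("top",(c,r),D[r,c])*1000).round(0).astype(int).tolist() for c in range(219,229,1)])
```

```text
[[ 44  61  81  91 102 110 117 118 116 115 116 114  94  47  18  18]
 [ 42  48  65  77  84  98 113 116 115 115 117 117  98  52  21  17]
 [ 41  43  55  67  75  88 102 105 105 105 110 116 100  58  21  21]
 [ 45  36  40  52  63  70  77  78  79  80  94 111 103  63  24  20]
 [ 49  38  39  45  48  50  52  53  56  65  81 103 103  68  30  14]
 [ 47  45  45  48  47  46  47  47  50  58  77  99 102  69  33  26]
 [ 46  47  48  47  47  46  46  52  55  58  72  96 102  77  53  57]
 [ 44  47  46  46  47  47  53  57  61  63  69  93 112 101  92  95]
 [ 43  42  42  41  48  56  62  65  63  63  67  92 119 124 126 126]
 [ 43  39  40  44  54  64  66  68  66  64  69  94 122 134 139 138]]
175 [[356, -7, 543], [359, -9, 540], [360, -11, 538], [357, -14, 541], [360, -16, 538], [359, -18, 538], [358, -21, 538], [359, -23, 537], [352, -26, 542], [349, -28, 545]]
176 [[361, -6, 535], [357, -9, 539], [358, -11, 537], [358, -13, 536], [357, -15, 537], [360, -17, 534], [358, -20, 535], [359, -22, 534], [349, -25, 542], [348, -28, 543]]
177 [[344, -8, 548], [358, -8, 534], [360, -10, 532], [360, -12, 532], [360, -15, 5
[... 1960 characters left out ...]
 -25, 520]]
180 [[337, -7, 545], [335, -9, 546], [339, -11, 542], [339, -13, 541], [340, -15, 541], [336, -18, 543], [363, -17, 517], [360, -20, 520], [361, -22, 519], [363, -24, 516]]
181 [[333, -7, 545], [335, -8, 543], [335, -11, 542], [335, -13, 542], [338, -15, 539], [359, -15, 519], [360, -17, 517], [361, -19, 516], [364, -21, 513], [362, -24, 514]]
182 [[334, -6, 541], [336, -8, 539], [336, -10, 538], [360, -9, 516], [361, -12, 514], [360, -14, 515], [361, -16, 513], [362, -18, 512], [363, -21, 510], [364, -23, 509]]
183 [[334, -5, 539], [359, -4, 515], [358, -7, 514], [360, -9, 512], [361, -11, 511], [358, -14, 513], [362, -15, 508], [361, -18, 509], [362, -20, 508], [364, -22, 506]]
```

>>> servo_tool(targets=[-1.4, 0, -1.2, 0, -1.4, 0, -1.2, 0, -1.4, 0, -1.2, 0, 0, 0, 0, 0, 0, 0, 0, 0])

```text
time_s: 7.65
eef_pos: [0.598, -0.0511, 0.2146]
eef_rot: [-0.063, -0.702, -0.063, 0.706]
wrist_force: [-8.4, -2.0, 3.9]
opening: 0.0
```

Run:
```python
from lz import *
st()
for n in("top","scene"):
    im,d=cams.camera(n);np.savez(n+"4.npz",im=im,d=d)
strip("top4.npz")
s=np.load("scene4.npz")["im"];t=np.load("top4.npz")["im"]
a=cv2.resize(s[178:202,254:287],None,fx=18,fy=18,interpolation=cv2.INTER_CUBIC)
cv2.imwrite("pics/za4.png",np.clip(a.astype(float)*1.6,0,255).astype(np.uint8))
```

```text
t 7.65 h,Y,z 0.5795 -0.1562 0.2146 tip z 0.1896 F [-8.45 -1.95  3.95] op 0.0 rot [-0.0628 -0.7025 -0.0627  0.7061]
top4.npz 86 [ 0.3411 -0.0524  0.5506] [0.0052 0.0106 0.001 ]
front 76 [0.5328 0.5356 0.5433 0.5492 0.5498]
```

View pics/za4.png

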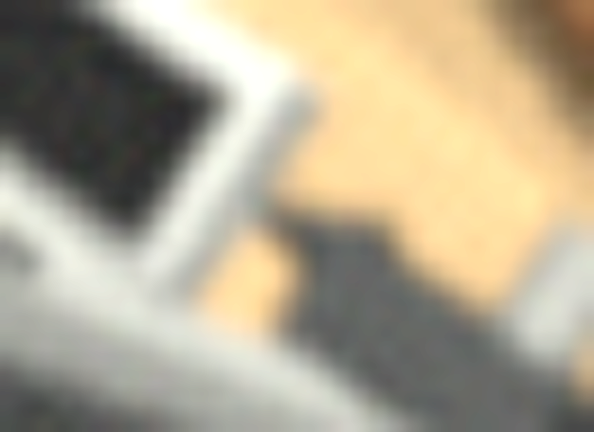

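>>> servo_tool(targets=[-0.5, 0, -0.4, 0, -0.5, 0, -0.4, 0, 0, 0, 0, 0, 0, 0, 0, 0, 0, 0, 0, 0])

```text
time_s: 8.25
eef_pos: [0.5987, -0.0511, 0.2155]
eef_rot: [-0.063, -0.702, -0.063, 0.706]
wrist_force: [-9.4, -2.4, 4.6]
opening: 0.004
```

Run:
```python
from lz import *
st()
for n in("top","scene"):
    im,d=cams.camera(n);np.savez(n+"5.npz",im=im,d=d)
strip("top5.npz")
# compare edge positions: project model lip & tip on scene/top
for n in("scene","top"):
  im=np.load(n+"5.npz")["im"];tip=proj(n,H.T@np.array([.340,-.0205,.542]))[0];o=(tip-[14,12]).astype(int)
  a=cv2.resize(im[o[1]:o[1]+24,o[0]:o[0]+30],None,fx=20,fy=20,interpolation=cv2.INTER_CUBIC);a=np.clip(a*1.6,0,255).astype(np.uint8)
  mz=.542
  for p,c in [((.340,-.0205,.542),(0,0,255)),((.340,-.0245,mz),(255,0,0)),((.322,-.0245,mz-.008),(0,255,0)),((.322,-.0245,mz+.008),(0,255,0)),((.35,-.0245,mz+.008),(0,255,0))]:
    q=((proj(n,H.T@np.array(p))[0]-o+.5)*20).astype(int);cv2.circle(a,tuple(int(i) for i in q),4,c,-1)
  cv2.imwrite(f"pics/m5{n}.png",a)
```

```text
t 8.25 h,Y,z 0.5802 -0.1563 0.2155 tip z 0.1905 F [-9.42 -2.39  4.58] op 0.004 rot [-0.0628 -0.7024 -0.0627  0.7063]
top5.npz 87 [ 0.3413 -0.0529  0.5516] [0.0055 0.0107 0.0009]
front 72 [0.5341 0.5368 0.544  0.5497 0.551 ]
```

View pics/m5scene.png

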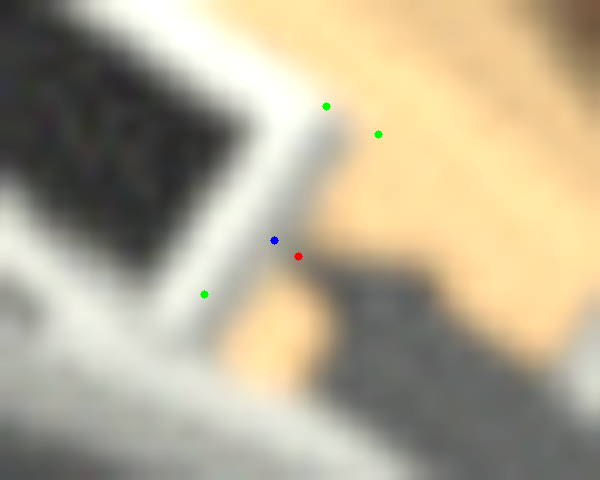

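View pics/m5top.png

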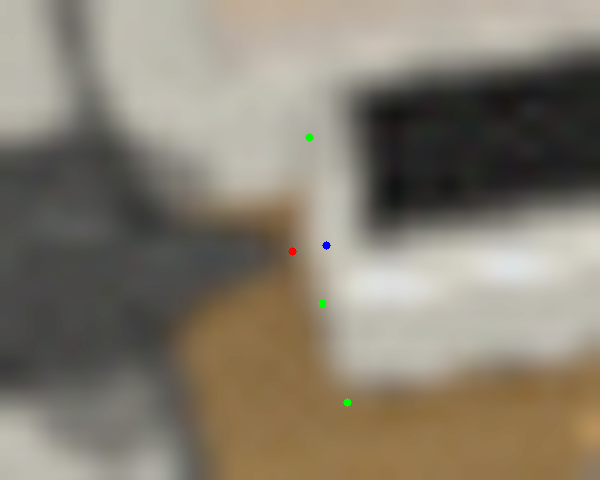

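Run:
```python
from lz import *
d=np.load("top5.npz")["d"]
for c in (228,230,232,234,236,238):
    print(c,[(r,*(H@bp("top",(c,r),d[r,c])*1000).round(0).astype(int).tolist()) for r in range(180,191)])
    # model underside edge row at that column
    for mz in(.540,.542,.544):
        q=[proj("top",H.T@np.array([.3225,y,mz-.008]))[0] for y in np.linspace(-.02,-.09,200)]
        print(mz,round(min(q,key=lambda a:abs(a[0]-c))[1],2),end=" ")
    print()
```

```text
228 [(180, 326, -28, 551), (181, 323, -28, 550), (182, 322, -27, 548), (183, 322, -27, 545), (184, 323, -26, 542), (185, 324, -26, 537), (186, 457, -11, 406), (187, 452, -10, 407), (188, 452, -10, 404), (189, 449, -9, 403), (190, 449, -9, 399)]
0.54 187.09 0.542 186.45 0.544 185.81 
230 [(180, 326, -32, 549), (181, 323, -32, 549), (182, 323, -32, 547), (183, 323, -31, 543), (184, 322, -31, 541), (185, 321, -30, 539), (186, 453, -16, 408), (187, 452, -16, 406), (188, 452, -15, 402), (189, 449, -15, 401), (190, 447, -14, 400)]
0.54 186.76 0.542 186.13 0.544 185.49 
232 [(180, 325, -37, 549), (181, 323, -37, 548), (182, 321, -36, 547), (183, 322, -36, 543), (184, 322, -35, 540), (185, 323, -35, 536), (186, 455, -22, 406), (187, 455, -21, 401), (188, 449, -21, 403), (189, 447, -20, 402), (190, 443, -20, 402)]
0.54 186.44 0.542 185.8 0.544 185.16 
234 [(180, 326, -41, 548), (181, 323, -41, 548), (182, 322, -41, 545), (183, 322, -40, 543), (184, 323, -40, 538), (185, 324, -39, 534), (186, 452, -27, 408), (187, 450, -27, 405), (188, 449, -26, 402), (189, 449, -26, 399), (190, 447, -25, 397)]
0.54 186.1 0.542 185.48 0.544 184.84 
236 [(180, 324, -46, 549), (181, 322, -46, 548), (182, 324, -45, 543), (183, 322, -45, 541), (184, 322, -44, 538), (185, 453, -33, 409), (186, 453, -33, 405), (187, 452, -32, 402), (188, 448, -32, 402), (189, 446, -31, 401), (190, 443, -31, 399)]
0.54 185.77 0.542 185.14 0.544 184.49 
238 [(180, 323, -50, 548), (181, 324, -50, 544), (182, 322, -49, 543), (183, 324, -49, 538), (184, 324, -48, 535), (185, 454, -38, 407), (186, 452, -38, 405), (187, 450, -38, 403), (188, 448, -37, 401), (189, 446, -37, 399), (190, 442, -36, 399)]
0.54 185.45 0.542 184.81 0.544 184.17
```

>>> servo_tool(targets=[0, 0, 3, 0, 0, 0, 10, 0, 0, 0, 20, 0, 0, 0, 25, 0, 0, 0, 20, 0])

```text
time_s: 8.85
eef_pos: [0.5224, -0.0644, 0.2157]
eef_rot: [-0.063, -0.704, -0.063, 0.704]
wrist_force: [0.3, -0.3, -0.1]
opening: -0.003
```

Run:
```python
from lz import *
st()
for n in("top","scene"):
    im,d=cams.camera(n);np.savez(n+"6.npz",im=im,d=d)
strip("top5.npz");strip("top6.npz");strip("top6.npz",(-.28,-.03))
im=np.load("top6.npz")["im"]
cv2.imwrite("pics/top6.png",cv2.resize(im[120:270,95:345],None,fx=3,fy=3,interpolation=cv2.INTER_CUBIC))
d=np.load("top6.npz")["d"]
for c in (228,234,238): print(c,[(r,*(H@bp("top",(c,r),d[r,c])*1000).round(0).astype(int).tolist()) for r in range(183,188)])
```

```text
t 8.85 h,Y,z 0.5028 -0.1559 0.2157 tip z 0.1907 F [ 0.31 -0.27 -0.14] op -0.003 rot [-0.0628 -0.7043 -0.0629  0.7044]
top5.npz 87 [ 0.3413 -0.0529  0.5516] [0.0055 0.0107 0.0009]
front 72 [0.5341 0.5368 0.544  0.5497 0.551 ]
top6.npz 120 [ 0.3399 -0.0604  0.5516] [0.0056 0.0144 0.0011]
front 126 [0.5339 0.5354 0.5431 0.5493 0.5503]
top6.npz 588 [ 0.3403 -0.1556  0.5514] [0.0055 0.0707 0.0011]
front 653 [0.2672 0.271  0.5416 0.5494 0.5507]
228 [(183, 323, -27, 544), (184, 323, -26, 541), (185, 322, -26, 539), (186, 454, -11, 409), (187, 452, -10, 407)]
234 [(183, 323, -40, 542), (184, 325, -39, 537), (185, 323, -39, 535), (186, 453, -27, 406), (187, 454, -26, 401)]
238 [(183, 323, -49, 539), (184, 324, -48, 535), (185, 453, -39, 408), (186, 452, -38, 405), (187, 449, -38, 404)]
```

View pics/top6.png

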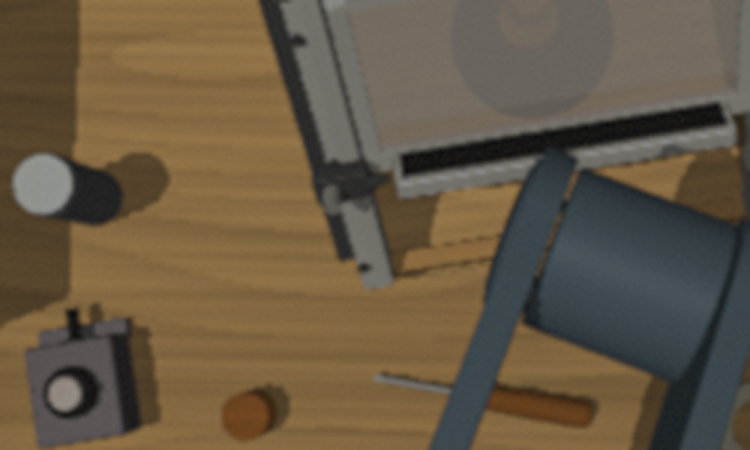

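Run:
```python
from g import *
from scipy.optimize import least_squares
for cam in("top","scene"):
  pts=[]
  for k in (3,4,5,6):
    d=np.load(f"{cam}{k}.npz")["d"]
    tp=proj(cam,H.T@np.array([.34,-.013,.542]))[0].astype(int)
    for r in range(tp[1]-10,tp[1]+10):
      for c in range(tp[0]-10,tp[0]+10):
        if d[r,c]>.1:
          w=H@bp(cam,(c,r),d[r,c])
          if -.0235<w[1]<-.003 and np.hypot(w[0]-.34,w[2]-.542)<.010: pts.append(w)
  pts=np.array(pts)
  f=lambda q:np.hypot(pts[:,0]-q[0],pts[:,2]-q[1])-np.maximum(q[3]*(pts[:,1]-q[2]),0)
  s=least_squares(f,[.34,.542,-.021,.4],loss="soft_l1",f_scale=.001);print(cam,len(pts),s.x.round(4),np.std(s.fun).round(4),np.sqrt(np.diag(np.linalg.inv(s.jac.T@s.jac)))*.001)
# strip from scene
d=np.load("scene6.npz");im=d["im"].mean(2);d=d["d"];W=[]
for r in range(140,200):
  for c in range(200,290):
    if d[r,c]>.1 and im[r,c]<45:
      w=H@bp("scene",(c,r),d[r,c])
      if .328<w[0]<.35 and -.09<w[1]<-.03 and .5<w[2]<.6: W.append(w)
print("scene strip",len(W),np.median(W,0))
```

```text
top 142 [ 0.34    0.5423 -0.023   0.4134] 0.0012 [0.0002223  0.00022206 0.00084821 0.02528355]
scene 59 [ 0.3408  0.5429 -0.0217  0.4616] 0.0011 [0.00029073 0.00043422 0.00146976 0.05330479]
scene strip 135 [ 0.34100292 -0.06039467  0.55240116]
```

>>> servo_tool(targets=[0, -10, 0, 0, 0, -25, 2, 0, 0, -40, 2, 0, 0, -40, 2, 0, 0, -40, 2, 0])

```text
time_s: 9.45
eef_pos: [0.4887, 0.0889, 0.2162]
eef_rot: [0.063, 0.705, 0.063, -0.704]
wrist_force: [1.0, -0.6, 0.7]
opening: -0.003
```

>>> servo_tool(targets=[0, -40, 2, 0, 0, -40, 2, 0, 0, -40, 2, 0, 0, -40, 2, 0, 0, -40, 2, 0])

```text
time_s: 9.95
eef_pos: [0.4429, 0.2846, 0.2162]
eef_rot: [0.063, 0.705, 0.063, -0.704]
wrist_force: [0.8, -0.7, 0.5]
opening: -0.004
```

>>> servo_tool(targets=[0, -40, 0, 0, 0, -30, 0, 0, 0, -20, 0, 0, 0, -12, 0, 0, 0, 0, 0, 0])

```text
time_s: 10.45
eef_pos: [0.4248, 0.3839, 0.2159]
eef_rot: [0.063, 0.704, 0.064, -0.704]
wrist_force: [-0.1, -0.6, -0.1]
opening: -0.001
```

Run:
```python
from st import *
st()
for n in("top","scene"):
    im,d=cams.camera(n);np.savez(n+"7.npz",im=im,d=d)
s=np.load("scene0.npz");B=np.array([.4237,.3817,.073]);q=proj("scene",B)[0];print(q)
i=s["im"];d=s["d"]
# white cap pixels in scene0 and top0
for n in("scene","top"):
    z=np.load(n+"0.npz");im=z["im"].mean(2);d=z["d"];q=proj(n,B)[0].astype(int);W=[]
    for r in range(q[1]-12,q[1]+12):
        for c in range(q[0]-12,q[0]+12):
            w=bp(n,(c,r),d[r,c])
            if im[r,c]>115 and abs(w[2]-.073)<.006 and np.hypot(*(w-B)[:2])<.03:W.append(w)
    W=np.array(W);print(n,len(W),W.mean(0),W.min(0),W.max(0))
im=np.load("scene7.npz")["im"];cv2.imwrite("pics/scene7.png",cv2.resize(im[130:330,250:500],None,fx=3,fy=3))
```

```text
t 10.45 h,Y,z 0.4861 0.3026 0.2159 tip z 0.1909 F [-0.11 -0.56 -0.09] op -0.001 rot [ 0.0635  0.7043  0.0637 -0.7042]
[394.05714379 263.52811755]
scene 82 [0.42391234 0.38057009 0.07639354] [0.40323077 0.36340463 0.06708618] [0.43876239 0.39448571 0.07896565]
top 65 [0.42414379 0.38042801 0.07656721] [0.41295849 0.36965639 0.07301966] [0.43627101 0.39258143 0.0789641 ]
```

View pics/scene7.png

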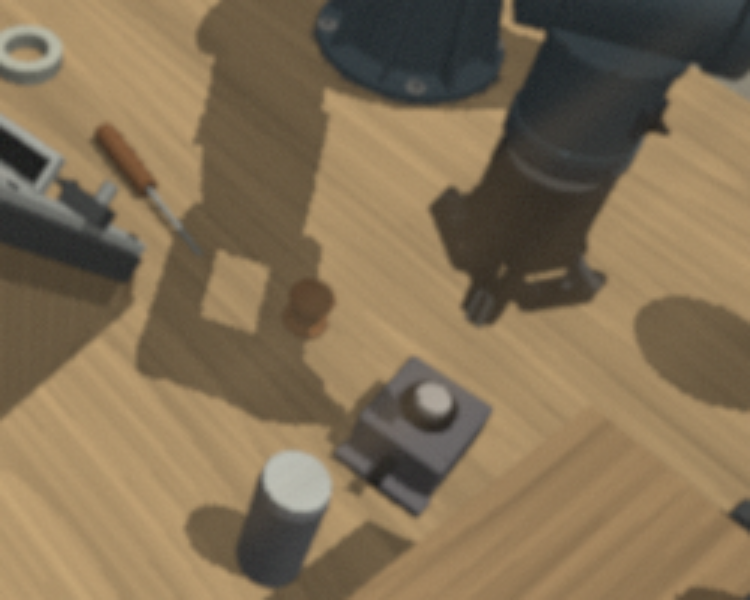

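>>> servo_tool(targets=[25, 3, 1, 0, 30, 0, 0, 0, 30, 0, 0, 0, 20, 0, 0, 0, 0, 0, 0, 0])

```text
time_s: 11.05
eef_pos: [0.4232, 0.3767, 0.1078]
eef_rot: [-0.063, -0.702, -0.061, 0.706]
wrist_force: [-1.1, -0.6, -0.2]
opening: -0.002
```

>>> servo_tool(targets=[3, 0, 0, 0, 3, 0, 0, 0, 3, 0, 0, 0, 1, 0, 0, 0, 0, 0, 0, 0])

```text
time_s: 11.55
eef_pos: [0.4253, 0.3793, 0.1016]
eef_rot: [0.063, 0.705, 0.063, -0.704]
wrist_force: [0.8, -0.2, 1.0]
opening: 0.0
```

```bash
python3 -c "
from st import *
st();print(telemetry.get_obs()['eef_pos'])"
```

```text
t 11.55 h,Y,z 0.4857 0.298 0.1016 tip z 0.0766 F [ 0.78 -0.18  1.02] op 0.0 rot [ 0.0627  0.7047  0.0629 -0.7039]
[0.42527813 0.37926581 0.10157147]
```

>>> servo_tool(targets=[1, 0, 0, 0, 1, 0, 0, 0, 1, 0, 0, 0, 1, 0, 0, 0, 0, 0, 0, 0])

```text
time_s: 12.05
eef_pos: [0.4253, 0.3793, 0.0972]
eef_rot: [0.063, 0.705, 0.063, -0.704]
wrist_force: [1.6, -0.7, 3.8]
opening: -0.0
```

>>> servo_tool(targets=[1, 0, 0, 0, 1, 0, 0, 0, 1, 0, 0, 0, 1, 0, 0, 0, 0, 0, 0, 0])

```text
time_s: 12.55
eef_pos: [0.4254, 0.3794, 0.0957]
eef_rot: [0.063, 0.705, 0.063, -0.704]
wrist_force: [-5.1, -6.0, 23.5]
opening: 0.003
```

>>> servo_tool(targets=[0.3, 0, 0, 0, 0, 0, 0, 0, 0, 0, 0, 0, 0, 0, 0, 0, 0, 0, 0, 0])

```text
time_s: 13.05
eef_pos: [0.4254, 0.3794, 0.0957]
eef_rot: [0.063, 0.705, 0.063, -0.704]
wrist_force: [-5.9, -5.7, 24.2]
opening: -0.005
```

>>> servo_tool(targets=[-5, 0, 0, 0, -15, 0, 0, 0, -30, 0, 0, 0, -40, 0, 0, 0, -40, 0, 0, 0])

```text
time_s: 13.55
eef_pos: [0.4235, 0.3786, 0.2233]
eef_rot: [-0.063, -0.703, -0.062, 0.705]
wrist_force: [-0.8, 0.5, -0.2]
opening: 0.002
```

>>> servo_tool(targets=[-10, 0, 20, 0, 0, 0, 30, 0, 0, 0, 30, 0, 0, 0, 30, 0, 0, 0, 0, 0])

```text
time_s: 14.05
eef_pos: [0.3127, 0.3588, 0.2321]
eef_rot: [-0.064, -0.703, -0.063, 0.706]
wrist_force: [0.9, 0.6, 0.5]
opening: -0.004
```

Run:
```python
from lz import *
st()
for n in("top","scene"):
    im,d=cams.camera(n);np.savez(n+"8.npz",im=im,d=d)
    cv2.imwrite(f"pics/{n}8.png",im)
strip("top6.npz",(-.28,-.03));strip("top8.npz",(-.28,-.03))
z=np.load("scene8.npz");B=np.array([.4237,.3817,.073]);q=proj("scene",B)[0].astype(int);im=z["im"].mean(2);d=z["d"]
for f in("scene0","scene8"):
    z=np.load(f+".npz");im=z["im"].mean(2);d=z["d"]
    print([np.round(bp("scene",(q[0]+a,q[1]+b),d[q[1]+b,q[0]+a])[2],4) for a in(-1,0,1) for b in(-1,0,1)])
```

```text
t 14.05 h,Y,z 0.3713 0.2978 0.2321 tip z 0.2071 F [0.92 0.62 0.52] op -0.004 rot [-0.0639 -0.703  -0.0631  0.7055]
top6.npz 588 [ 0.3403 -0.1556  0.5514] [0.0055 0.0707 0.0011]
front 653 [0.2672 0.271  0.5416 0.5494 0.5507]
top8.npz 598 [ 0.3406 -0.1549  0.5514] [0.0054 0.0708 0.0011]
front 833 [0.2656 0.2693 0.5403 0.5491 0.5505]
[np.float64(0.0749), np.float64(0.0753), np.float64(0.0801), np.float64(0.0749), np.float64(0.079), np.float64(0.078), np.float64(0.0779), np.float64(0.0798), np.float64(0.077)]
[np.float64(0.0789), np.float64(0.0777), np.float64(0.0766), np.float64(0.0758), np.float64(0.0784), np.float64(0.0767), np.float64(0.0796), np.float64(0.0767), np.float64(0.076)]
```

View pics/top8.png

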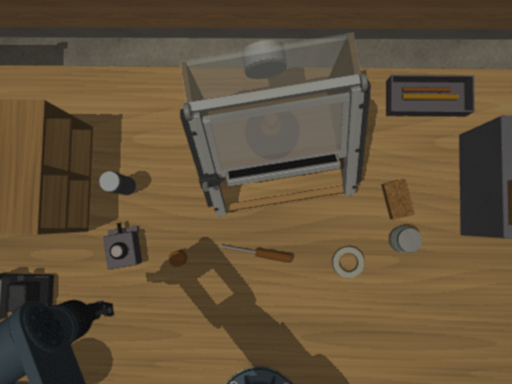

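View pics/scene8.png

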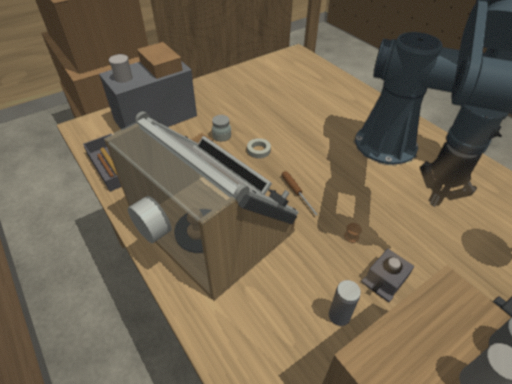

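Run:
```python
from h import *
B=np.array([.424,.3805,.073])
for n in("scene","top"):
    z=np.load(n+"0.npz");im=z["im"].mean(2);d=z["d"];q=proj(n,B)[0].astype(int);W=[];G=[]
    for r in range(q[1]-35,q[1]+35):
        for c in range(q[0]-35,q[0]+35):
            if d[r,c]>.1: W.append(bp(n,(c,r),d[r,c]));G.append(im[r,c])
    W=np.array(W);G=np.array(G);R=np.hypot(*(W-B)[:,:2].T)
    hh=np.histogram(W[:,2],bins=np.arange(-.006,.09,.002));print(n,[(round(b*1000),int(k)) for b,k in zip(hh[1],hh[0])])
    for a in range(0,50,3):
        m=(R>=a/1000)&(R<(a+3)/1000)&(W[:,2]>.045)
        if m.sum(): print(a,m.sum(),np.median(W[m,2]).round(4),int(np.median(G[m])))
```

```text
scene [(-6, 22), (-4, 233), (-2, 1112), (0, 1298), (2, 431), (4, 44), (6, 13), (8, 22), (10, 70), (12, 67), (14, 21), (16, 16), (18, 18), (20, 16), (22, 14), (24, 14), (26, 16), (28, 20), (30, 17), (32, 21), (34, 49), (36, 33), (38, 29), (40, 19), (42, 16), (44, 16), (46, 21), (48, 20), (50, 44), (52, 127), (54, 331), (56, 197), (58, 23), (60, 9), (62, 12), (64, 36), (66, 49), (68, 30), (70, 4), (72, 13), (74, 21), (76, 51), (78, 16), (80, 2), (82, 0), (84, 0), (86, 0)]
0 4 0.0751 162
3 12 0.0774 162
6 19 0.078 162
9 25 0.0769 159
12 57 0.0749 108
15 31 0.0678 63
18 39 0.0672 60
21 91 0.0623 72
24 45 0.0555 101
27 55 0.0555 103
30 77 0.0553 104
33 82 0.0555 104
36 96 0.0553 104
39 87 0.0551 103
42 99 0.0548 102
45 67 0.0533 90
48 50 0.0547 96
top [(-6, 82), (-4, 539), (-2, 1199), (0, 1067), (2, 433), (4, 63), (6, 16), (8, 51), (10, 68), (12, 97), (14, 37), (16, 10), (18, 10), (20, 10), (22, 6), (24, 10), (26, 9), (28, 13), (30, 14), (32, 24), (34, 31), (36, 15), (38, 11), (40, 11), (42, 10), (44, 11), (46, 15), (48, 15), (50, 69), (52, 212), (54, 303), (56, 134), (58, 21), (60, 8), (62, 15), (64, 36), (66, 52), (68, 28), (70, 5), (72, 9), (74, 34), (76, 34), (78, 24), (80, 2), (82, 0), (84, 0), (86, 0)]
0 4 0.0765 134
3 12 0.0771 134
6 23 0.0772 135
9 29 0.0767 132
12 42 0.0746 95
15 37 0.0673 36
18 54 0.0665 27
21 72 0.0625 44
24 47 0.0552 75
27 79 0.0549 83
30 83 0.0548 84
33 91 0.0545 84
36 93 0.0548 83
39 101 0.0545 82
42 88 0.0539 82
45 68 0.0539 81
48 40 0.0544 81
```

```bash
python3 -c "
from h import *
print(workorder.hand_in(),telemetry.get_obs()['time_s'])"
```

```text
the job is handed in; nothing more can be done
the job is handed in; nothing more can be done
```

The window is up at the pointer, the fan button was then pressed to its stop and released, and the job is handed in. The robot's clock read about 14 s of the 64 s allowed.

- **Window:** I pushed with the shut fingertips against the lip's lower front edge, about 130 mm along the slope, with forces up to about 11 N. I never gripped the lip and kept clear of the rubber strip and the pane. The tool can only point straight down, so the contact was on that edge rather than flat under the lip.
- **Height check:** The depth readings put the lip's middle 0.5 to 0.8 mm below the pointer tip. An estimate from the lip's lower edge in the top camera picture disagreed, putting it about 1.4 mm above. I took this as within about 1 mm and left it. The height did not change when I backed off or after the button press.
- **Fan button:** The fingertips went down about 6 mm after contact to a hard stop at about 24 N, held about 0.6 s, then lifted clear. The cap measured back at its original height. The cameras put the cap top at about 77 mm before pressing, not the 73 mm stated.
- **Everything else:** The last pictures show the pointer and the other objects where they started, and the arm clear with no contact force.

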